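# Close the bail arms of a sloped parts crate and stack the kit tray on them

### The job

Swing both bail arms of the blue parts crate inward, over its mouth, until they lie fully down on their rests. Then lift the orange kit tray, which has a black grip, and set it gently on the two arms, flat on them and square to the crate, with the rib under its floor dropped between the two crossbars; let it go there and leave the other things on the bench alone.

Things in the scene. Friction and masses are not known exactly. Their poses are not given: they have to be found in the camera images.
- stand: Fixed grey sloping stand, base 170 x 120 mm, carrying the blue crate; neither can be moved. It stands left or right on the bench, the tray on the other side. Origin on the bench under the crate's centre; z up, x horizontal the way the slope rises (roughly away from the robot).
- crate: Blue crate, open on top: 156 mm along its x (up the slope), 124 mm along its y (left), walls 4 mm, 55 mm deep outside; parts up to 34 mm tall are fixed on its floor. Origin: centre of its underside; z square out of its mouth, leaning 27 degrees (0.47 rad) from vertical toward the stand's -x. Hinge lugs and low rest blocks for the bails stand on its two side walls only.
- seat (a point): Point fixed to the crate, with the crate's axes, over the centre of the mouth, 16.5 mm above the rim, level with the tops of the lowered crossbars: the tray's floor rests here. Measured from it, the bails' hinge axes run along y at x = -66 mm (front) and +66 mm (rear), z = -4.5 mm; the lowered crossbars' axes lie at x = -26 and +26 mm, z = -4.5 mm.
- front_bail (a joint): Angle in rad of the front (lower, nearer) bail, a U of 9 mm round steel rod with legs 40 mm from hinge to crossbar. 0 = fully down inward across the mouth (a stop); 1.57 = standing square out of the mouth; 2.4 = leaning outward on its stop. Starts leaning outward. Weighs 50 g; hinge friction (0.035 N m, about 1 N at the crossbar) keeps it where it is left.
- front_bar (a point): Middle of the front bail's crossbar, on its axis, moving with the bail. The crossbar is 9 mm thick, runs along the crate's y, 109 mm long between the legs' axes, so about 100 mm are free to take hold of.
- rear_bail (a joint): Angle in rad of the rear (upper, farther) bail, built like the front one and mirrored: 0 = fully down inward, 2.4 = leaning outward. Starts leaning outward, same friction.
- rear_bar (a point): Middle of the rear bail's crossbar, on its axis, moving with the bail; same size as the front one.
- tray: Loose orange kit tray, 140 mm along x, 96 mm along y, rim 46 mm high, 0.25 to 0.55 kg with the discs fixed in it. Origin: centre of its underside, z up. Under the floor, 8 mm deep: a central rib along y (38 mm wide at the floor, 30 mm at its foot, 84 mm long) that fits between the lowered crossbars (43 mm free), and end feet at x = +-58 mm. Either way round is right.
- tray_base (a point): Centre of the tray floor's underside, 8 mm above the tray's origin, tray axes. Comes to the point seat when the tray is stacked, tray z along the crate's z and tray x along the crate's x (or opposite).
- tray_grip (a point): Centre of the tray's black carrying grip, 85 mm above the tray's origin: a bar 12 mm thick along tray x, 72 mm long along y, 22 mm tall, standing on two posts at y = +-31 mm; clear space on both sides.
- fluid_jar: Bystander: brown jar with black cap, 46 mm wide, 71 mm tall, origin at its underside.
- lap_pot: Bystander: round steel dish, 67 mm wide, 30 mm tall, origin at its underside.
- valve_body: Bystander: black valve body, 40 x 90 x 52 mm, lying, origin at its underside.
- nozzle_nut: Bystander: grey steel nut, 27 mm wide, 26 mm tall, origin at its underside.
- bush: Bystander: grey steel bush, 22 mm wide, 34 mm tall, origin at its underside.

How it is judged:
On the way, in this order (a step that is already met when the one before it is completed fails the run):
1. both bails swung fully in while the tray is still where it stood (value of joint each of front_bail, rear_bail below 0.12 rad and distance of tray from where it was at the start of the episode below 0.03 m), for 0.2 s.
2. the tray lifted clear of the bench (height (world z) of tray above 0.04 m), for 0.1 s.
3. the tray seated on the two bails (distance between tray_base and seat below 0.02 m and contact force between tray and stand above 0.5 N), for 0.1 s.
At the end, for the whole second after the job is handed in: Both bails lie down inward (under 0.12 rad). The tray rests upright on their crossbars, let go and still: tray_base within 7 mm of seat along the crate's x, 15 mm along its y and -5 to +4 mm along its z, flat to the crate within 0.07 rad and square to it within 0.12 rad (either way round) (value of joint each of front_bail, rear_bail below 0.12 rad and x of tray_base in the frame of seat between -0.007 and 0.007 m and y of tray_base in the frame of seat between -0.015 and 0.015 m and z of tray_base in the frame of seat between -0.005 and 0.004 m and angle between the z axis of tray_base and the z axis of seat, either way round below 0.07 rad and angle between the x axis of tray_base and the x axis of seat, either way round below 0.12 rad and angle between tray's own z axis and vertical below 0.6 rad and contact force between the fingers and tray below 0.1 N and linear speed of tray below 0.01 m/s); the robot touches nothing.
It fails at once if tray banged hard on the crate (over 60 N) (contact force between tray and stand above 60 N).
It fails at once if tray tipped more than 57 degrees (angle between tray's own z axis and vertical above 1 rad).
It fails at once if a bystander pushed more than 30 mm (distance of any of fluid_jar, lap_pot, valve_body, nozzle_nut, bush from where it was at the start of the episode above 0.03 m).
It also fails if it takes over 64 s, if anything falls off the work surface, if the arm or the gripper's body presses on something with over 40 N, if the wrist force passes 120 N, or if a joint passes its speed limit or range.

### The arm

A 6-joint arm with a two-finger parallel gripper is mounted at the origin on a cart in front of the work surface, level with it; the furniture and walls round the work are solid. World frame = base frame: x ahead of the robot, y to its left, z up, the work surface at z = 0. Lengths are in m, angles in rad, forces in N, time in s.
With the tool pointing down it reaches from about 0.375 to 0.825 m from the base axis. Payload 5.5 kg.
Tool frame: the origin (TCP) lies between the finger pads; the fingertips stand 22 mm ahead of it and the grasp point (between the pads) lies 3 mm ahead of it; z points along the fingers, y is the direction in which the jaws open and shut (so a half turn about z gives the same grasp; the last joint's range is limited). The gripper opens to 85 mm and grips with 20 to 120 N. Pads are 22 mm wide; open, the fingers measure 114 mm over their backs; the gripper's body (76 mm by 85 mm) begins 54 mm behind the grasp point. The pads swing forward as they close: fully open they stand 13 mm farther back than shut.
Start: joints at [-1.33, 0.314, -0.047, 1.21, 0, 1.571], TCP at [0.143, -0.583, 0.253] pointing down, gripper open.
Joint ranges: [-2.67, 2.67], [-0.69, 1.73], [-1.03, 1.25], [-2.08, 2.16], [-1.42, 1.45], [-3.14, 3.14]. Speed limits (rad/s): [2.39, 2.39, 3.01, 3.14, 3.14, 3.14].

### API

Orientations are given as a rotation vector (axis times angle).
In Python, from rig import * gives the robot as it stands. Calls block until the motion is done:
- move_ptp(position, orientation): joint-space move of the TCP to a pose.
- move_straight(position, frame=None, rate=0.15): straight line of the TCP; frame=None keeps the orientation; rate is the mean speed in m/s.
- move_j(angles): joint-space move.
- open_jaws() and clamp(force=None): open the fingers fully, or close them until they stop; force is the grip in N (None keeps the last).
- wait(seconds).
- solve_ik(position, orientation): joint angles nearest the present ones, or None.
- state(): the state.
- camera(name): name is "side" or "top" or "wrist"; returns (picture, depth): 480x640x3 uint8, red, green, blue; 480x640 float32, m along the optical axis (not along the pixel's ray), 0 where there is no reading.
- calibration(name): a dict with "intrinsics" (3x3 intrinsics, pixels), "k1" (the pictures are not rectified: a ray, as slopes to the right and down, at radius r is drawn at 1 + k1 r^2 times it, then the intrinsics apply), "position" and "rotation" of the camera in the world. Camera axes: x right, y up, looking along -z (the intrinsics and any distortion apply to the point x, -y, -z); pixel columns grow to the right and rows downward; lengths in m; the calibration is good to about 2 mm. A picture is of the moment at which its call begins: read the wrist's pose just before it. calibration takes no time and is no camera call; for the wrist camera it gives the pose at the moment of the call.
A pose or a line that the arm cannot do raises MotionError and nothing moves.
- sign_off(): hands the job in, once; it reports no verdict.
The state is a dict: "clock": time; "q": joint angles; "qd": joint speeds; "joint_efforts": joint torques, N m; "position": TCP position; "tcp_rot": TCP orientation; "ft_force": force on the tool from outside, world axes, zero at the start; "torque": the same for the moment, N m; "grip_width": finger opening in m.
Only numpy, scipy, OpenCV 4.12 (cv2) and the standard library are available. Lean on these libraries where they do the work, as an engineer would, in place of code of your own. Each camera call takes 0.05 s, during which the arm holds its last target.

## Working session

There is one attempt and no reset: what is moved stays moved. The work goes in short steps, each a Python script; the robot and the scene stay as the last script left them, time stands still between calls to the robot, and variables do not carry over. Pictures are saved under pics/ and viewed, and the job is handed in when it is done.

```bash
ls; mkdir -p pics
cat > h.py <<'E'
from rig import *
import numpy as np, cv2
from scipy.spatial.transform import Rotation as R
def snap(name,fn):
    cal=calibration(name); p,d=camera(name)
    cv2.imwrite(f'pics/{fn}.png',cv2.cvtColor(p,cv2.COLOR_RGB2BGR)); np.savez(f'pics/{fn}.npz',p=p,d=d,K=cal['intrinsics'],k1=cal['k1'],pos=cal['position'],rot=cal['rotation'])
    return p,d,cal
def load(fn):
    z=np.load(f'pics/{fn}.npz'); return z['p'],z['d'],z
def rotm(r):
    r=np.array(r); return r if r.shape==(3,3) else R.from_rotvec(r).as_matrix()
def rays(c,uv):
    K=np.array(c['K'] if 'K' in c else c['intrinsics']); k1=float(c['k1'])
    uv=np.atleast_2d(np.asarray(uv,float))
    s=cv2.undistortPoints(uv.reshape(-1,1,2),K,np.array([k1,0,0,0,0.])).reshape(-1,2)
    return s
def pts(c,uv,depth):
    s=rays(c,uv); d=np.asarray(depth,float).reshape(-1)
    pc=np.stack([s[:,0]*d,-s[:,1]*d,-d],1)
    return pc@rotm(c['rot']).T+np.array(c['pos'])
def onplane(c,uv,n,off):
    s=rays(c,uv); v=np.stack([s[:,0],-s[:,1],-np.ones(len(s))],1)@rotm(c['rot']).T
    o=np.array(c['pos']); t=(off-o@n)/(v@n); return o+v*t[:,None]
E
python3 - <<'E'
from h import *
for n in ["side","top","wrist"]:
    p,d,c=snap(n,n+'0'); print(n,c)
print(state())
E
```

```text
pics
side {'intrinsics': array([[504.59483195,   0.        , 316.563711  ],
       [  0.        , 504.59483195, 234.58862252],
       [  0.        ,   0.        ,   1.        ]]), 'k1': 0.02854407444256113, 'position': array([0.06563869, 1.20876213, 0.68781443]), 'rotation': array([ 0.33894072, -1.50743731, -2.33508498])}
top {'intrinsics': array([[516.0725088 ,   0.        , 305.50043768],
       [  0.        , 516.0725088 , 231.07453938],
       [  0.        ,   0.        ,   1.        ]]), 'k1': 0.0032250540357119137, 'position': array([0.53449851, 0.00822843, 1.34587842]), 'rotation': array([ 0.02451003, -0.05452188, -1.54482964])}
wrist {'intrinsics': array([[422.49318623,   0.        , 319.05003007],
       [  0.        , 422.49318623, 235.47645542],
       [  0.        ,   0.        ,   1.        ]]), 'k1': -0.09800184810476252, 'position': array([ 0.20706758, -0.56602904,  0.37381492]), 'rotation': array([-0.21960841,  0.17419284, -1.32170338])}
{'clock': 0.15, 'q': array([-1.32997651e+00,  3.14085827e-01, -4.78099810e-02,  1.21021107e+00,
        1.64131351e-05,  1.57078103e+00]), 'qd': array([ 4.44719309e-04, -1.06512064e-03,  1.09738164e-03,  3.01981092e-05,
       -1.35702583e-04,  1.76726378e-03]), 'joint_efforts': array([ 1.02437803e-03, -5.40044582e+01,  3.40060008e+01,  1.32666188e-02,
        1.23790601e-04,  6.28451829e-06]), 'position': array([ 0.14300866, -0.58229527,  0.25263656]), 'tcp_rot': array([-3.11754940e+00, -3.77232777e-01,  2.21576189e-04]), 'ft_force': array([0.32462011, 0.09630617, 0.02428293]), 'torque': array([-0.01489419,  0.01480139,  0.02501336]), 'grip_width': 0.08544485664252965}
```

View pics/top0.png

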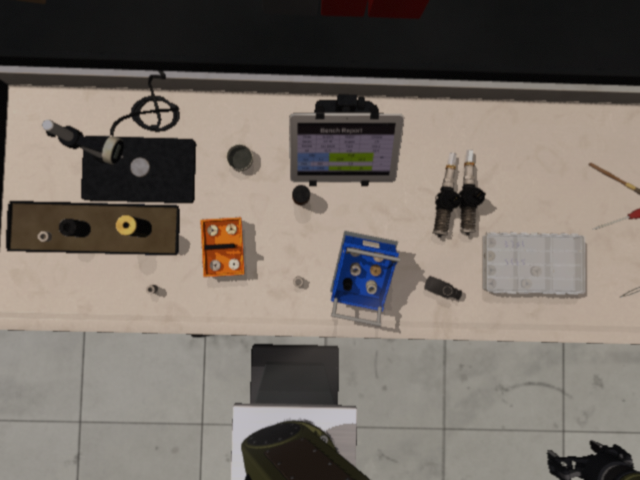

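View pics/side0.png

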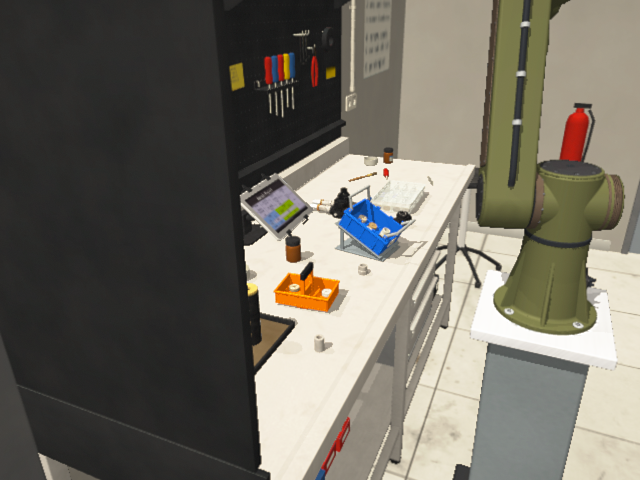

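The top view shows the orange tray at about (222,248), left of the robot. The blue crate is at about (365,270), with the front bail at (365,315) and the rear bail near (370,242). The jar is at (302,195), the dish at (239,156), the nut and bush at (301,283) and (153,289), and the valve at (443,288).

Run:
```python
from h import *
p,d,c=load('top0')
hsv=cv2.cvtColor(p,cv2.COLOR_RGB2HSV)
def show(name,m):
    n,l,s,ce=cv2.connectedComponentsWithStats(m.astype(np.uint8))
    i=1+np.argmax(s[1:,4]); vv,uu=np.nonzero(l==i)
    P=pts(c,np.stack([uu,vv],1),d[vv,uu]); 
    print(name,s[i],'min',P.min(0),'max',P.max(0),'med',np.median(P,0)); return P,np.stack([uu,vv],1)
ob=(hsv[...,0]>5)&(hsv[...,0]<20)&(hsv[...,1]>190)&(hsv[...,2]>120)
P,uv=show('tray',ob)
bl=(hsv[...,0]>100)&(hsv[...,0]<125)&(hsv[...,1]>150)&(np.arange(480)[:,None]>225)
show('crate',bl)
for fr,(x0,x1,y0,y1) in {'crate':(320,410,220,340),'tray':(190,260,205,290)}.items():
    cv2.imwrite(f'pics/{fr}_z.png',cv2.resize(cv2.cvtColor(p[y0:y1,x0:x1],cv2.COLOR_RGB2BGR),None,fx=5,fy=5,interpolation=cv2.INTER_CUBIC) if fr=='crate' else cv2.resize(cv2.cvtColor(p[y0:y1,x0:x1],cv2.COLOR_RGB2BGR),None,fx=7,fy=7,interpolation=cv2.INTER_CUBIC))
```

```text
tray [ 201  218   43   58 1411] min [0.48381237 0.00822843 0.00313635] max [0.629369   0.24833323 1.34587842] med [0.55100695 0.19309123 0.01257143]
crate [ 332  236   66   73 2405] min [ 0.41365924 -0.23190816  0.01886373] max [0.5889364  0.00822843 1.34587842] med [ 0.49271104 -0.15576095  0.06315749]
```

View pics/crate_z.png

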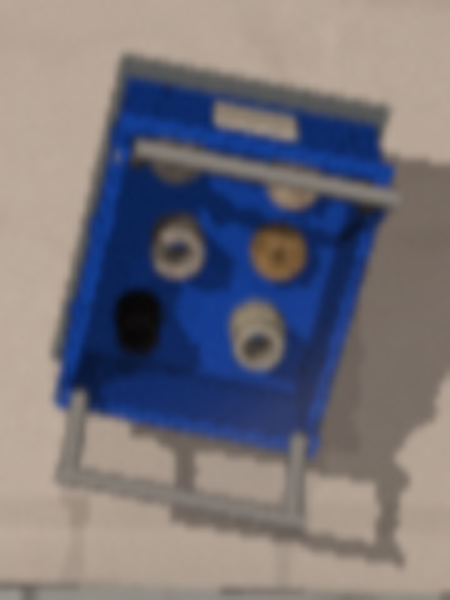

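View pics/tray_z.png

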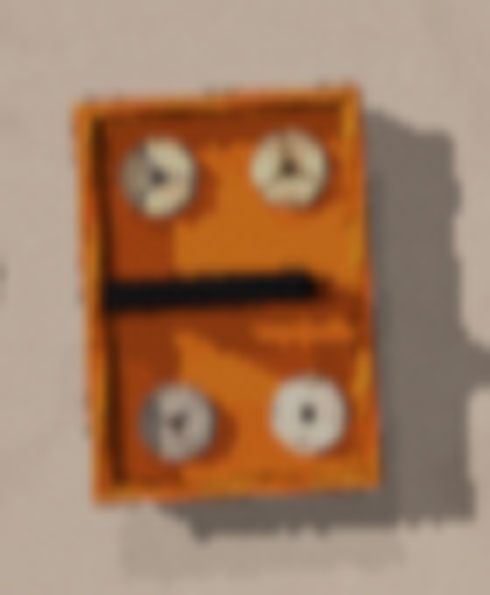

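Run:
```python
from h import *
s=state(); c=calibration('wrist')
Rt=rotm(s['tcp_rot']); print(Rt)
print('cam in tool',Rt.T@(c['position']-s['position'])); print(Rt.T@rotm(c['rotation']))
# coarse crate frame from top: rear bar/ front bar yaw
p,d,t=load('top0')
def zoom(u,v,k): return [320+u/5,220+v/5]
uv=np.array([zoom(140,150,5),zoom(395,198,5),zoom(65,475,5),zoom(300,520,5)])
uvi=np.round(uv).astype(int); dd=d[uvi[:,1],uvi[:,0]]; print(pts(t,uv,dd))
uv=np.array([[301,283],[153,289],[302,192],[239,156],[443,288]]); print(pts(t,uv,d[uv[:,1],uv[:,0]]))
for y in [0,np.pi/2,-np.pi/2]:
    # tool y along angle
    for tilt in [0,.47]:
        yaw=-0.15
        z=np.array([np.sin(tilt)*np.cos(yaw),np.sin(tilt)*np.sin(yaw),-np.cos(tilt)])
        h=np.array([np.cos(yaw),np.sin(yaw),0]); side=np.cross(z,h); side/=np.linalg.norm(side)
        xc=np.cross(side,z)  # in plane 'up slope'
        for sg in (1,-1):
            yv=sg*xc; Rm=np.stack([np.cross(yv,z),yv,z],1)
            for pos in [(.40,-.16,.2),(.46,-.16,.25),(.42,-.14,.35),(.55,-.2,.3)]:
                print(tilt,sg,pos,solve_ik(pos,R.from_matrix(Rm).as_rotvec()))
    break
```

```text
[[ 9.71139131e-01  2.38513520e-01 -2.96625884e-04]
 [ 2.38513704e-01 -9.71138292e-01  1.27664850e-03]
 [ 1.64331730e-05 -1.31055265e-03 -9.99999141e-01]]
cam in tool [ 0.06609185 -0.00063035 -0.12128568]
[[ 8.41102468e-05  9.66335504e-01  2.57285225e-01]
 [ 9.99999995e-01 -6.76802939e-05 -7.27145349e-05]
 [-5.28534971e-05  2.57285230e-01 -9.66335505e-01]]
[[ 0.55321035 -0.10965409  0.18910293]
 [ 0.53457319 -0.2255753   0.18541542]
 [ 0.39880915 -0.08526168  0.10882937]
 [ 0.37987475 -0.19822215  0.10723402]]
[[ 0.46872632 -0.00811961  0.02457341]
 [ 0.44541821  0.36315927  0.03665805]
 [ 0.69606838 -0.00428392  0.07144198]
 [ 0.79340757  0.1614584   0.01063187]
 [ 0.46619997 -0.36436796  0.05195353]]
0 1 (0.4, -0.16, 0.2) [-0.38050638  0.0274891  -0.51613182  1.0271754   0.          1.34028995]
0 1 (0.46, -0.16, 0.25) [-0.33473684  0.10306015 -0.31700365  1.15073253  0.          1.38605949]
0 1 (0.42, -0.14, 0.35) [-0.32175055 -0.00823582 -0.2082667   1.37076546  0.          1.39904577]
0 1 (0.55, -0.2, 0.3) [-0.348771    0.27216867  0.00306362  1.30169128  0.          1.37202532]
0
[... 494 characters left out ...]
 1 (0.46, -0.16, 0.25) [-0.4081274  -0.25541862 -0.75234834  0.61733465  0.11586756  1.33961523]
0.47 1 (0.42, -0.14, 0.35) [-0.40001243 -0.39276945 -0.60949598  0.89670344  0.11228713  1.34694526]
0.47 1 (0.55, -0.2, 0.3) [-0.41034241 -0.08349243 -0.49904112  0.69894808  0.1168438   1.33761342]
0.47 -1 (0.4, -0.16, 0.2) [-0.48857127 -0.33193262 -0.91982382  0.53609349  0.15099468 -1.87499992]
0.47 -1 (0.46, -0.16, 0.25) [-0.4081274  -0.25541862 -0.75234834  0.61733465  0.11586756 -1.80197742]
0.47 -1 (0.42, -0.14, 0.35) [-0.40001243 -0.39276945 -0.60949598  0.89670344  0.11228713 -1.79464739]
0.47 -1 (0.55, -0.2, 0.3) [-0.41034241 -0.08349243 -0.49904112  0.69894808  0.1168438  -1.80397924]
```

```bash
cat >> h.py <<'E'
def tool_R(yaw,tilt,sg=1):
    z=np.array([np.sin(tilt)*np.cos(yaw),np.sin(tilt)*np.sin(yaw),-np.cos(tilt)])
    side=np.array([-np.sin(yaw),np.cos(yaw),0]); xc=np.cross(side,-z)
    yv=sg*xc; return np.stack([np.cross(yv,z),yv,z],1)
def rv(M): return R.from_matrix(M).as_rotvec()
E
python3 - <<'E'
from h import *
move_ptp([0.46,-0.15,0.36],rv(tool_R(-0.16,0)))
snap('wrist','w1'); print(state()['clock'],state()['position'])
move_ptp([0.40,-0.12,0.36],rv(tool_R(-0.16,0.2)))
snap('wrist','w2'); print(state()['clock'],state()['position'])
E
```

```text
2.175 [ 0.45984265 -0.15074591  0.35976566]
2.6833 [ 0.40009251 -0.12053155  0.36052626]
```

View pics/w1.png

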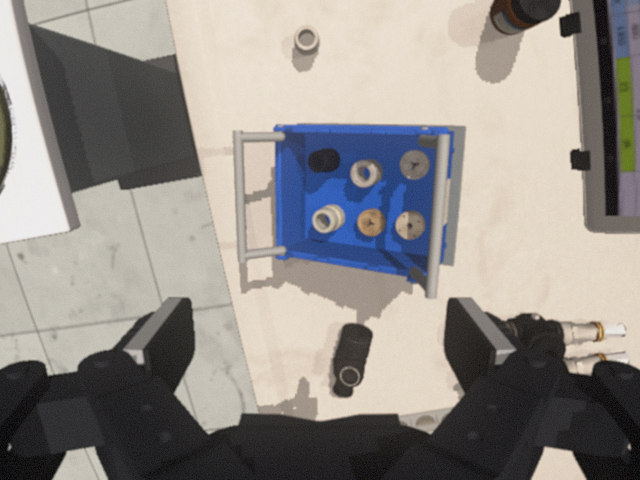

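View pics/w2.png

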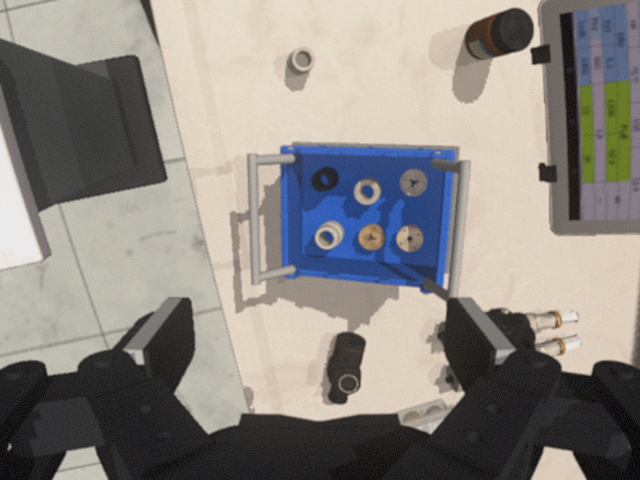

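w1 shows the crate with the front bar at (239,132)–(242,260) and the rear bar at (443,138)–(431,296), both leaning out. The valve at (350,355), nut at (306,40) and jar at (515,12) are clear of it. Next I'll measure the bars.

Run:
```python
from h import *
ends={'w1':{'front':[(239,137),(242,255)],'rear':[(443,145),(432,290)]},'w2':{'front':[(252,160),(256,277)],'rear':[(464,167),(455,290)]}}
for f in ends:
    p,d,c=load(f)
    for b,(a,e) in ends[f].items():
        ctr=[];W=[];dd=[]
        for t in np.linspace(0.05,.95,30):
            u=a[0]+(e[0]-a[0])*t; v=int(round(a[1]+(e[1]-a[1])*t))
            us=np.arange(int(u)-16,int(u)+17); 
            dm=np.array([d[v,x] for x in us]); m0=np.median(d[v,int(u)-2:int(u)+3])
            px=p[v,us].astype(int); grey=(abs(px[:,0]-px[:,2])<30)&(px.mean(1)>60)
            ok=(abs(dm-m0)<0.008)
            # contiguous about the centre
            i=16; lo=i; 
            while lo>0 and ok[lo-1]: lo-=1
            hi=i
            while hi<32 and ok[hi+1]: hi+=1
            ctr.append((us[lo]+us[hi])/2); W.append(hi-lo+1); dd.append(m0)
        vs=np.round(a[1]+(e[1]-a[1])*np.linspace(.05,.95,30))
        P=pts(c,np.stack([ctr,vs],1),np.array(dd)+0.004)
        m=np.median(P,0); dirv=np.linalg.svd(P-P.mean(0))[2][0]; dirv*=np.sign(dirv[1])
        res=np.linalg.norm((P-P.mean(0))-np.outer((P-P.mean(0))@dirv,dirv),axis=1)
        print(f,b,'mean',P.mean(0).round(4),'dir',dirv.round(4),'yaw',np.arctan2(-dirv[0],dirv[1]).round(4),'w',np.median(W),'res',res.mean().round(4),res.max().round(4))
        # ends: extent of grey along bar
    # crate rims blue
```

```text
w1 front mean [ 0.3898 -0.1376  0.1025] dir [ 0.1671  0.9859 -0.0045] yaw -0.1679 w 10.0 res 0.0005 0.0024
w1 rear mean [ 0.5449 -0.1647  0.1845] dir [ 0.1671  0.9859 -0.0036] yaw -0.1679 w 13.0 res 0.0004 0.0019
w2 front mean [ 0.3899 -0.137   0.1027] dir [ 0.1685  0.9857 -0.0041] yaw -0.1693 w 10.0 res 0.0004 0.0012
w2 rear mean [ 0.5456 -0.1594  0.1844] dir [ 0.175   0.9845 -0.0082] yaw -0.1759 w 12.0 res 0.0004 0.001
```

Run:
```python
from h import *
yaw=-0.169
C=np.stack([[np.cos(.47)*np.cos(yaw),np.cos(.47)*np.sin(yaw),np.sin(.47)],[-np.sin(yaw),np.cos(yaw),0],[-np.sin(.47)*np.cos(yaw),-np.sin(.47)*np.sin(yaw),np.cos(.47)]],1)
F=np.array([.3899,-.1373,.1026]); Rr=np.array([.5452,-.1620,.1845])
O=(F+Rr)/2
print('bars rel mid',(F-O)@C,(Rr-O)@C)
for f in ['w1','w2']:
    p,d,c=load(f); hsv=cv2.cvtColor(p,cv2.COLOR_RGB2HSV)
    m=(hsv[...,0]>100)&(hsv[...,0]<125)&(hsv[...,1]>150)&(d>0); m[:,:240]=0; m[:,480:]=0;m[:115]=0;m[300:]=0
    vv,uu=np.nonzero(m); P=(pts(c,np.stack([uu,vv],1),d[vv,uu])-O)@C
    # rim: top of front / rear / side walls
    h,e=np.histogram(P[:,2],bins=np.arange(-.12,.03,.002)); 
    print(f,[(round(a,3),n) for a,n in zip(e,h) if n>60])
    for lo in (-.06,-.055,-.05,-.045,-.04,-.035,-.03):
        q=P[abs(P[:,2]-lo-.0025)<.0025]; 
        if len(q)>50: print('z',lo,len(q),'x',np.percentile(q[:,0],[1,5,95,99]).round(4),'y',np.percentile(q[:,1],[1,5,95,99]).round(4))
```

```text
bars rel mid [-0.08864167 -0.00088642 -0.00090336] [0.08864167 0.00088642 0.00090336]
w1 [(np.float64(-0.098), np.int64(4571)), (np.float64(-0.096), np.int64(3359)), (np.float64(-0.094), np.int64(148)), (np.float64(-0.092), np.int64(134)), (np.float64(-0.09), np.int64(116)), (np.float64(-0.088), np.int64(143)), (np.float64(-0.086), np.int64(113)), (np.float64(-0.084), np.int64(138)), (np.float64(-0.082), np.int64(129)), (np.float64(-0.08), np.int64(133)), (np.float64(-0.078), np.int64(159)), (np.float64(-0.076), np.int64(144)), (np.float64(-0.074), np.int64(138)), (np.float64(-0.072), np.int64(164)), (np.float64(-0.07), np.int64(146)), (np.float64(-0.068), np.int64(156)), (np.float64(-0.066), np.int64(172)), (np.float64(-0.064), np.int64(159)), (np.float64(-0.062), np.int64(168)), (np.float64(-0.06), np.int64(164)), (np.float64(-0.058), np.int64(171)), (np.float64(-0.056), np.int64(164)), (np.float64(-0.054), np.int64(168)), (np.float64(-0.052), np.int64(169)), (np.float64(-0.05), np.int64(166)), (np.float64(-0.048), np.int64(802)), (np.float64(-0.046), np.int64(1121)), (np.float64(-
[... 1619 characters left out ...]
nt64(1098)), (np.float64(-0.046), np.int64(1661)), (np.float64(-0.044), np.int64(136)), (np.float64(-0.04), np.int64(117)), (np.float64(-0.038), np.int64(77)), (np.float64(-0.03), np.int64(75))]
z -0.06 348 x [-0.0732 -0.073   0.0569  0.0753] y [-0.0612 -0.0609  0.0271  0.0379]
z -0.055 348 x [-0.0731 -0.073   0.0565  0.0753] y [-0.0611 -0.0609  0.0263  0.0364]
z -0.05 2337 x [-0.0784 -0.0773  0.0806  0.0814] y [-0.0658 -0.0643  0.0616  0.0622]
z -0.045 730 x [-0.0759 -0.075   0.0784  0.0807] y [-0.0649 -0.0634  0.0596  0.0611]
z -0.04 195 x [-0.0606 -0.0386  0.0316  0.0325] y [-0.0631 -0.0625  0.0595  0.0613]
z -0.03 81 x [-0.0694 -0.0683  0.071   0.0727] y [-0.0637 -0.0634  0.0601  0.0608]
```

```bash
cat >> h.py <<'E'
yaw=-0.169
def mkC(yaw,t=.47): return np.stack([[np.cos(t)*np.cos(yaw),np.cos(t)*np.sin(yaw),np.sin(t)],[-np.sin(yaw),np.cos(yaw),0],[-np.sin(t)*np.cos(yaw),-np.sin(t)*np.sin(yaw),np.cos(t)]],1)
C=mkC(yaw)
O=(np.array([.3899,-.1373,.1026])+np.array([.5452,-.1620,.1845]))/2
seat=O+C@np.array([.0012,-.0017,-.0297])
def W(v): return seat+C@np.asarray(v,float)   # seat frame (m) -> world
E
python3 - <<'E'
from h import *
print('seat',seat)
for f in ['w1','w2']:
    p,d,c=load(f); hsv=cv2.cvtColor(p,cv2.COLOR_RGB2HSV)
    m=(hsv[...,0]>100)&(hsv[...,0]<125)&(hsv[...,1]>150)&(d>0); m[:,:240]=0; m[:,480:]=0;m[:115]=0;m[300:]=0
    vv,uu=np.nonzero(m); Pw=pts(c,np.stack([uu,vv],1),d[vv,uu]); P=(Pw-seat)@C
    for nm,zz in (('floor',-.0675),('rim',-.0165)):
        q=P[(abs(P[:,2]-zz)<.005)]
        for _ in range(3):
            A=np.c_[q[:,:2],np.ones(len(q))]; k=np.linalg.lstsq(A,q[:,2],rcond=None)[0]; q=q[abs(A@k-q[:,2])<.002]
        print(f,nm,k.round(4),len(q))
    # side wall rim yaw: y of outer edge at several x
    q=P[abs(P[:,2]+.0165)<.003]
    for s in (1,-1):
        e=[]
        for x in np.arange(-.07,.065,.01):
            r=q[(abs(q[:,0]-x)<.005)&(s*q[:,1]>.05)]
            if len(r)>3:e.append((x,(s*r[:,1]).max()*s))
        e=np.array(e); print('side',s,np.polyfit(e[:,0],e[:,1],1).round(4),len(e))
E
```

```text
seat [ 0.4815778  -0.1537681   0.11761389]
w1 floor [ 0.0019 -0.0002 -0.0664] 7932
w1 rim [ 0.0028  0.0001 -0.0161] 1882
side 1 [0.0057 0.0635] 14
side -1 [-0.0122 -0.0639] 14
w2 floor [ 0.0012 -0.0009 -0.0664] 9237
w2 rim [ 0.0013 -0.0002 -0.0161] 2727
side 1 [0.0034 0.064 ] 13
side -1 [-0.0198 -0.0635] 14
```

```bash
sed -i 's/-.0297\])/-.0291])/' h.py
cat >> h.py <<'E'
def F_(): 
    s=state(); return s['clock'],s['position'].round(4),s['ft_force'].round(2),round(s['grip_width'],4)
def tcp_for(pt,M,ahead=0.003): return np.asarray(pt)-M[:,2]*ahead
E
python3 - <<'E'
from h import *
Fw=np.array([.3899,-.1373,.1026]); f=(Fw-seat)@C
hx,hz=-.066,-.0045
a0=np.arctan2(f[2]-hz,f[0]-hx); r0=np.hypot(f[2]-hz,f[0]-hx); print('front',f,a0,r0)
M=tool_R(yaw,0); b=W([f[0],0,f[2]])
move_ptp(tcp_for(b,M)+[0,0,.09],rv(M)); print(F_())
move_straight(tcp_for(b,M)+[0,0,.0],rate=.12); print(F_())
clamp(20); print('clamped',F_())
for i in range(1,11):
    s=i/10; a=a0*(1-s); r=r0+(.04-r0)*s
    M=tool_R(yaw,.47*s)
    p=W([hx+r*np.cos(a),0,hz+r*np.sin(a)])
    move_straight(tcp_for(p,M),rv(M),rate=.08); print(round(a,2),F_())
snap('wrist','w3')
E
```

```text
front [-0.08984167  0.00081358  0.02819664] 2.2008375663036865 0.04046598321488526
(3.3833, array([ 0.3909, -0.1385,  0.1961]), array([0.34, 0.04, 1.21]), 0.0855)
(4.2833, array([ 0.3905, -0.1383,  0.1066]), array([-0.14,  0.52, -0.08]), 0.0857)
clamped (4.9667, array([ 0.3886, -0.1379,  0.1053]), array([-4.06,  0.2 ,  2.31]), 0.008)
1.98 (5.225, array([ 0.3921, -0.1385,  0.1125]), array([-7.14, -0.51,  3.25]), 0.0078)
1.76 (5.4833, array([ 0.396 , -0.1391,  0.1179]), array([-14.36,   1.24,  10.17]), 0.0078)
1.54 (5.7417, array([ 0.4054, -0.1408,  0.1235]), array([-11.44,   1.43,  13.02]), 0.0081)
1.32 (6.0, array([ 0.4156, -0.1425,  0.1265]), array([-2.89, -0.01,  1.13]), 0.0081)
1.1 (6.2583, array([ 0.4245, -0.144 ,  0.1272]), array([ 0.45, -0.  , -3.74]), 0.0081)
0.88 (6.5167, array([ 0.4332, -0.1455,  0.1264]), array([-0.02, -0.96, -2.81]), 0.0081)
0.66 (6.775, array([ 0.4413, -0.1469,  0.1236]), array([ 0.79, -0.04, -1.05]), 0.008)
0.44 (7.0333, array([ 0.4482, -0.1481,  0.1188]), array([-0.06, -0.01, -1.11]), 0.0077)
0.22 (7.2917, array([ 0.4539, -0.149 ,  0.1123]), array([-0.66,  0.16, -1.66]), 0.0078)
0.0 (7.55, array([ 0.458 , -0.1496,  0.1046]), array([-3.76,  0.78, -1.58]), 0.0082)
```

View pics/w3.png

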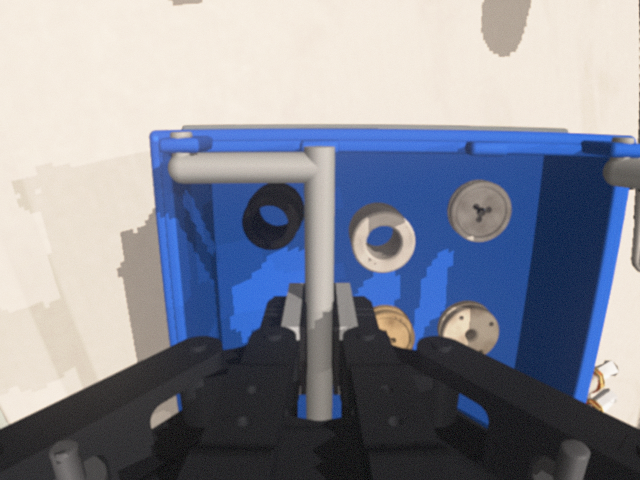

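w3 shows the front bail lying inward. Its leg is at (180–310,165) and its bar runs down from (318,150) between the fingers. I'll release it, swing the rear bail by the same grip to about 0.6 rad, then press both down with closed fingertips.

Run:
```python
from h import *
M=tool_R(yaw,.47); up=C[:,2]
open_jaws(); print('open',F_())
p0=state()['position']; move_straight(p0+up*.075,rate=.15)
Rw=np.array([.5452,-.1620,.1845]); f=(Rw-seat)@C
hx,hz=.066,-.0045
a0=np.arctan2(f[2]-hz,hx-f[0]); r0=np.hypot(f[2]-hz,f[0]-hx); print('rear',f,a0,r0)
b=W([f[0],0,f[2]]); 
move_straight(tcp_for(b,M)+up*.06,rv(M),rate=.2); print(F_())
move_straight(tcp_for(b,M),rate=.12); print(F_())
clamp(20); print('clamped',F_())
N=8
for i in range(1,N+1):
    s=i/N; a=a0+(.6-a0)*s; r=r0+(.04-r0)*s
    p=W([hx-r*np.cos(a),0,hz+r*np.sin(a)])
    move_straight(tcp_for(p,M),rv(M),rate=.08); print(round(a,2),F_())
open_jaws(); p0=state()['position']; move_straight(p0+up*.05,rate=.15); print(F_())
clamp(20)
snap('wrist','w4'); print(F_())
```

```text
open (8.3333, array([ 0.4591, -0.1499,  0.105 ]), array([-0.31, -0.03, -0.76]), 0.0858)
rear [0.08744167 0.00258642 0.03000336] 2.1268295587925685 0.04062298331088444
(9.7083, array([ 0.5153, -0.1592,  0.2385]), array([-0.08, -0.18, -0.17]), 0.0852)
(10.3583, array([ 0.5429, -0.1642,  0.187 ]), array([0.21, 0.6 , 0.03]), 0.0853)
clamped (11.0417, array([ 0.5434, -0.1643,  0.1873]), array([-0.72,  0.38,  2.48]), 0.0081)
1.94 (11.2917, array([ 0.5363, -0.1631,  0.1881]), array([1.74, 0.45, 3.52]), 0.0084)
1.75 (11.5417, array([ 0.5295, -0.162 ,  0.1873]), array([-0.35,  1.21,  8.38]), 0.0084)
1.55 (11.7917, array([ 0.522 , -0.1608,  0.1841]), array([-4.88,  2.78, 12.1 ]), 0.008)
1.36 (12.0417, array([ 0.515 , -0.1595,  0.1789]), array([-5.33,  1.56, 10.69]), 0.0083)
1.17 (12.2917, array([ 0.5091, -0.1585,  0.1727]), array([-4.44,  1.27,  7.29]), 0.008)
0.98 (12.5417, array([ 0.5045, -0.1577,  0.1656]), array([-1.32, -0.28,  1.54]), 0.0079)
0.79 (12.7917, array([ 0.5016, -0.1572,  0.1585]), array([-3.32,  0.19,  0.17]), 0.0078)
0.6 (13.0417, array([ 0.5001, -0.1569,  0.1512]), array([-2.67, -0.13, -0.72]), 0.008)
(14.25, array([ 0.4789, -0.1534,  0.1967]), array([-0.2 , -0.15, -0.91]), 0.0855)
(15.0667, array([ 0.4786, -0.1533,  0.1965]), array([ 0.59, -0.4 , -0.37]), 0.0)
```

View pics/w4.png

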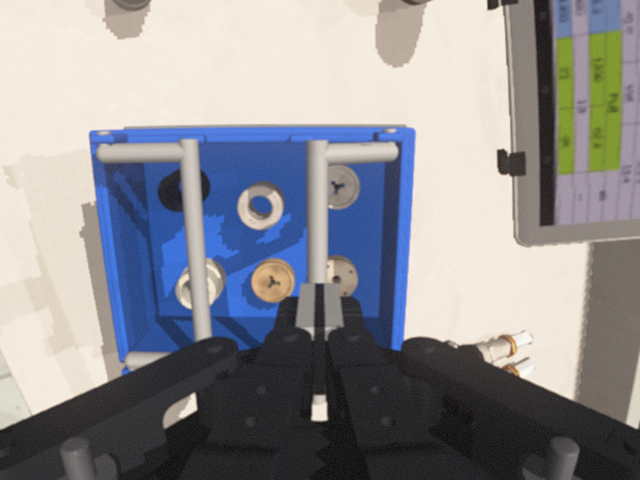

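w4 shows both bails over the mouth: front bar at x≈195, rear bar at x≈317 and still raised, with the closed fingers just above it. Next I'll press them both down.

Run:
```python
from h import *
M=tool_R(yaw,.47); up=C[:,2]
def tip(x,z): return tcp_for(W([x,0,z]),M,.022)
def fz(): return float(state()['ft_force']@up)
f0=fz()
for a in (.7,.5,.3,.15,.05):
    move_straight(tip(.066-.04*np.cos(a),-.0045+.04*np.sin(a)+.0045),rv(M),rate=.1); print('rear',a,round(fz()-f0,2))
z=0
while fz()-f0<8 and z>-.004:
    z-=.0007; move_straight(tip(.026,z),rate=.05); print(round(z,4),round(fz()-f0,2), ((state()['position']+M[:,2]*.022-seat)@C).round(4))
move_straight(tip(.026,.03),rate=.15)
move_straight(tip(-.026,.03),rate=.15); 
for z in (.008,.004): move_straight(tip(-.026,z),rate=.1)
print('front',round(fz()-f0,2))
while fz()-f0<8 and z>-.004:
    z-=.001; move_straight(tip(-.026,z),rate=.05); print(round(z,4),round(fz()-f0,2), ((state()['position']+M[:,2]*.022-seat)@C).round(4))
move_straight(tip(0,.12),rate=.2)
snap('wrist','w5'); print(F_())
```

```text
rear 0.7 -0.18
rear 0.5 -0.51
rear 0.3 0.72
rear 0.15 0.77
rear 0.05 0.78
-0.0007 13.75 [ 0.0263 -0.     -0.0002]
front 0.11
0.003 0.83 [-0.0259 -0.      0.0031]
0.002 1.34 [-0.026 -0.     0.002]
0.001 0.83 [-0.0261 -0.      0.0009]
0.0 4.4 [-0.0259  0.      0.0001]
-0.001 20.38 [-0.0258 -0.     -0.0004]
(20.2417, array([ 0.4172, -0.1426,  0.243 ]), array([ 0.04, -0.81,  0.54]), 0.0002)
```

View pics/w5.png

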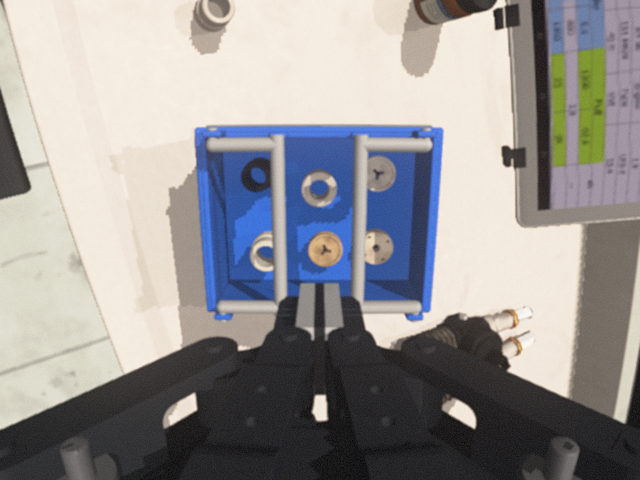

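w5 shows both bails down, with parallel bars at x≈279 and x≈360 and legs flat along both walls. Fingertip contact came at seat z=0, as it should. Next I'll measure the bar positions and look at the tray.

```bash
cat >> h.py <<'E'
def barline(f,a,e,off=.004):
    p,d,c=load(f); ctr=[];dd=[];vs=[]
    for t in np.linspace(0.05,.95,30):
        u=a[0]+(e[0]-a[0])*t; v=int(round(a[1]+(e[1]-a[1])*t)); us=np.arange(int(u)-16,int(u)+17)
        m0=np.median(d[v,int(u)-2:int(u)+3]); ok=abs(d[v,us]-m0)<.008
        lo=hi=16
        while lo>0 and ok[lo-1]: lo-=1
        while hi<32 and ok[hi+1]: hi+=1
        ctr.append((us[lo]+us[hi])/2); dd.append(m0); vs.append(v)
    return pts(c,np.stack([ctr,vs],1),np.array(dd)+off)
E
python3 - <<'E'
from h import *
for n,a,e in (('front',(279,150),(279,270)),('rear',(360,150),(360,270))):
    P=(barline('w5',a,e)-seat)@C; k=np.polyfit(P[:,1],P[:,0],1); print(n,P.mean(0).round(4),'slope',k.round(4),P[:,2].std().round(4))
open_jaws()
move_ptp([0.52,0.0,0.38],rv(tool_R(0.04,0)))
move_ptp([0.55,0.15,0.38],rv(tool_R(0.04,0)))
snap('wrist','w6'); print(F_())
E
```

```text
front [-0.0259  0.0119 -0.0037] slope [-0.0004 -0.0258] 0.0004
rear [ 0.0256  0.0119 -0.0036] slope [-0.0024  0.0256] 0.0005
(22.6167, array([0.5494, 0.1486, 0.3801]), array([-0.47, -0.22,  0.13]), 0.0853)
```

View pics/w6.png

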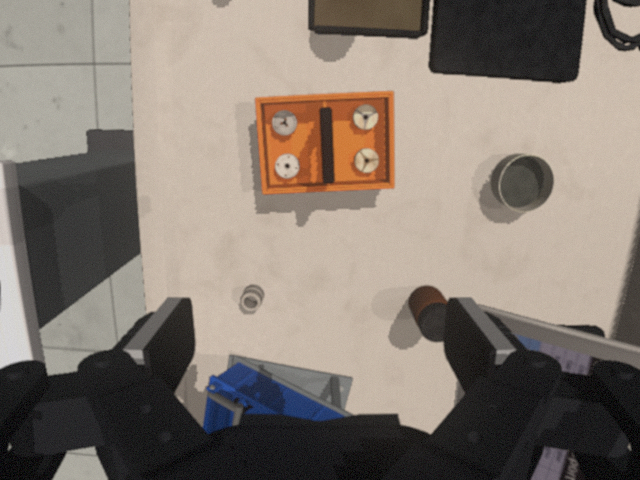

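w6 shows the tray at (256–394, 92–193), with its black grip at (327,145). The measured bars are at x = −25.9 and +25.6 mm in the seat frame, where ±26 was expected.

Run:
```python
from h import *
p,d,c=load('w6'); vv,uu=np.mgrid[60:225,230:430]; vv=vv.ravel();uu=uu.ravel()
P=pts(c,np.stack([uu,vv],1),d[vv,uu]); col=p[vv,uu]
g=P[(P[:,2]>.085)&(P[:,2]<.11)]
rim=P[(abs(P[:,2]-.046)<.004)]
print('grip n',len(g),g.mean(0),np.median(g[:,2]))
def rect(q):
    r=cv2.minAreaRect((q[:,:2]*1000).astype(np.float32)); return r
print('grip rect',rect(g)); 
hsv=cv2.cvtColor(p,cv2.COLOR_RGB2HSV)[vv,uu]
o=(hsv[:,0]>3)&(hsv[:,0]<22)&(hsv[:,1]>170)
rim=P[o&(abs(P[:,2]-.046)<.004)]
print('rim rect',rect(rim),np.median(rim[:,2]),len(rim))
```

```text
grip n 909 [0.5558885  0.19492772 0.09618559] 0.09625634679988732
grip rect ((556.1987915039062, 194.66119384765625), (11.880931854248047, 71.60028076171875), 5.017268180847168)
rim rect ((555.6290893554688, 194.48814392089844), (142.24729919433594, 100.54718017578125), 5.053378105163574) 0.04475945765221431 1918
```

Run:
```python
from h import *
ty=0.0877; M=tool_R(ty,0); g=np.array([.5558,.1946,.085])
move_ptp(tcp_for(g,M)+[0,0,.09],rv(M))
move_straight(tcp_for(g,M),rate=.12); print(F_())
clamp(60); wait(.2); print('clamped',F_()); s=state(); np.savez('grip.npz',pos=s['position'],rot=s['tcp_rot'])
move_straight(state()['position']+[0,0,.02],rate=.05); print(F_())
move_straight(state()['position']+[0,0,.15],rate=.15); print(F_())
M2=tool_R(yaw,.47)
print(solve_ik(W([0,0,.16]),rv(M2)), solve_ik(W([0,0,.08]),rv(M2)))
snap('wrist','w7')
```

```text
(24.3583, array([0.5565, 0.1948, 0.0889]), array([0.4 , 0.09, 0.01]), 0.0854)
clamped (25.225, array([0.5555, 0.1946, 0.088 ]), array([-2.21,  0.22,  2.05]), 0.0111)
(25.775, array([0.5558, 0.1946, 0.1083]), array([-0.3 ,  0.52, -3.82]), 0.0111)
(26.925, array([0.5552, 0.1944, 0.2571]), array([ 0.15,  0.8 , -4.3 ]), 0.0114)
[-0.40936509 -0.3840715  -0.80687006  0.68967428  0.10802282  1.35565176] [-0.38336553 -0.24060482 -0.8899787   0.46070764  0.09649104  1.37907652]
```

View pics/w7.png

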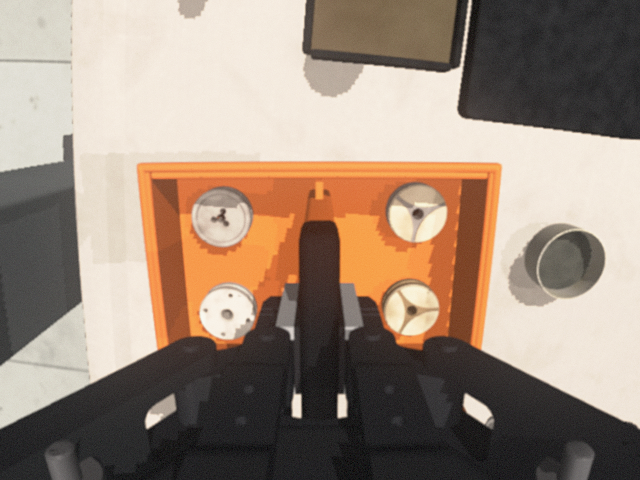

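w7 shows the tray held square in the jaws, with its rim from (140,165) to (500,165). Next I'll carry it over the crate and tilt it.

Run:
```python
from h import *
M2=tool_R(yaw,.47)
move_ptp([.50,.03,.30],rv(tool_R(-.05,.2))); print(F_())
move_ptp(W([0,0,.15]),rv(M2)); wait(.3); print(F_())
snap('wrist','w8'); snap('side','s8')
p,d,c=load('w8'); hsv=cv2.cvtColor(p,cv2.COLOR_RGB2HSV)
vv,uu=np.nonzero((hsv[...,0]>3)&(hsv[...,0]<22)&(hsv[...,1]>170)&(d>0))
T=state()['position']; P=(pts(c,np.stack([uu,vv],1),d[vv,uu])-T)@C
# expected rim z rel TCP: .046-.088=-.042
q=P[abs(P[:,2]+.042)<.006]
A=np.c_[q[:,:2],np.ones(len(q))]; k=np.linalg.lstsq(A,q[:,2],rcond=None)[0]; print('rim plane',k.round(4),len(q))
top=q[q[:,1]>.04]; print('x ext',np.percentile(q[:,0],[.5,99.5]).round(4),'y max',np.percentile(q[:,1],99.5).round(4))
e=[(x,q[(abs(q[:,0]-x)<.005)][:,1].max()) for x in np.arange(-.06,.065,.01)]
print('edge slope',np.polyfit(*np.array(e).T,1).round(4))
```

```text
(27.7167, array([0.4996, 0.0298, 0.2999]), array([ 0.15,  0.9 , -4.07]), 0.0109)
(28.825, array([ 0.4152, -0.1417,  0.2522]), array([-0.06,  0.51, -4.26]), 0.011)
rim plane [-0.0004  0.0079 -0.044 ] 9106
x ext [-0.0701  0.0728] y max 0.0519
edge slope [0.0018 0.0519]
```

View pics/s8.png

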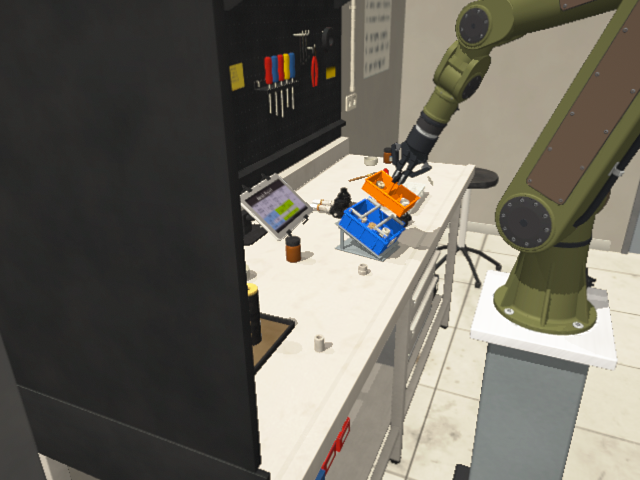

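The tray is flat and square to the crate (rim plane slopes −0.0004 and 0.008, edge slope 0.002), with its centre within about 1 mm in x. s8 shows it tilted above the crate at (390,193). Lowering it now.

```bash
python3 - <<'E'
from h import *
up=C[:,2]; x=-.0006
def fv(): return (state()['ft_force'])@C
move_straight(W([x,0,.10]),rate=.1)
f0=fv(); print(f0.round(2))
move_straight(W([x,0,.084]),rate=.04); print((fv()-f0).round(2),((state()['position']-seat)@C).round(4))
z=.084
while z>.0772 :
    z-=.0007; move_straight(W([x,0,z]),rate=.03); wait(.05); df=fv()-f0
    print(round(z,4),df.round(2),((state()['position']-seat)@C).round(4))
    if df[2]>3: break
snap('wrist','w9'); snap('side','s9'); print(F_())
E
python3 -c "
import cv2;i=cv2.imread('pics/s9.png')[150:270,310:450];cv2.imwrite('pics/s9z.png',cv2.resize(i,None,fx=5,fy=5,interpolation=cv2.INTER_CUBIC))"
```

```text
[-2.   -0.49 -3.16]
[-0.03  1.01 -0.18] [-0.0009  0.0001  0.0838]
0.0833 [ 0.12  0.14 -1.16] [-0.0005 -0.      0.0834]
0.0826 [-0.73  1.   -0.35] [-0.0006  0.      0.0826]
0.0819 [-0.29  1.07 -0.54] [-0.0006  0.      0.0819]
0.0812 [ 0.44  0.28 -0.5 ] [-0.0007  0.      0.0812]
0.0805 [-0.05  0.84  0.17] [-0.0006 -0.      0.0805]
0.0798 [-2.04  1.69  7.19] [-0.0006  0.      0.0801]
(32.025, array([ 0.4451, -0.1476,  0.1893]), array([-5.15,  1.64,  2.78]), 0.0111)
```

View pics/s9z.png

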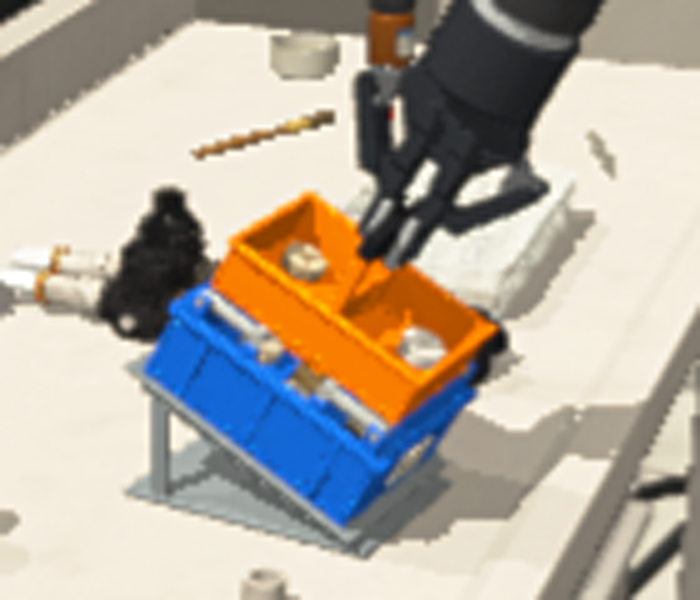

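Contact came at TCP height 80 mm, which is where the floor should meet the crossbars with the rib between them. s9 shows the tray flat on the bails at (360,310). Releasing.

Run:
```python
from h import *
up=C[:,2]
open_jaws(); wait(.2); print(F_())
move_straight(state()['position']+up*.03,rate=.08); print(F_())
move_straight(state()['position']+up*.10,rate=.15); wait(.3); print(F_())
snap('wrist','w10'); snap('top','t10'); snap('side','s10')
p,d,c=load('w10'); hsv=cv2.cvtColor(p,cv2.COLOR_RGB2HSV)
vv,uu=np.nonzero((hsv[...,0]>3)&(hsv[...,0]<22)&(hsv[...,1]>170)&(d>0))
P=(pts(c,np.stack([uu,vv],1),d[vv,uu])-seat)@C
q=P[abs(P[:,2]-.038)<.006]
A=np.c_[q[:,:2],np.ones(len(q))]; k=np.linalg.lstsq(A,q[:,2],rcond=None)[0]; print('rim plane',k.round(4),len(q))
print(cv2.minAreaRect((q[:,:2]*1000).astype(np.float32)))
V,U=np.mgrid[0:300,150:500]; V=V.ravel();U=U.ravel(); G=(pts(c,np.stack([U,V],1),d[V,U])-seat)@C
g=G[(abs(G[:,2]-.088)<.004)&(abs(G[:,0])<.03)&(abs(G[:,1])<.05)]; print('grip',g.mean(0).round(4),cv2.minAreaRect((g[:,:2]*1000).astype(np.float32)))
```

```text
(32.9333, array([ 0.4452, -0.1476,  0.189 ]), array([ 0.41, -0.3 , -0.91]), 0.0853)
(33.4583, array([ 0.4319, -0.1454,  0.2159]), array([ 0.03, -0.38,  0.41]), 0.0855)
(34.575, array([ 0.3871, -0.1376,  0.3043]), array([ 0.09, -0.9 , -0.2 ]), 0.0852)
rim plane [0.002  0.0034 0.0363] 4889
((-0.16461181640625, 0.7443580627441406), (143.00067138671875, 101.67280578613281), 0.07247337698936462)
grip [0.0003 0.002  0.088 ] ((0.13897323608398438, 0.7966880798339844), (11.802312850952148, 71.51631164550781), 0.3491004407405853)
```

View pics/w10.png

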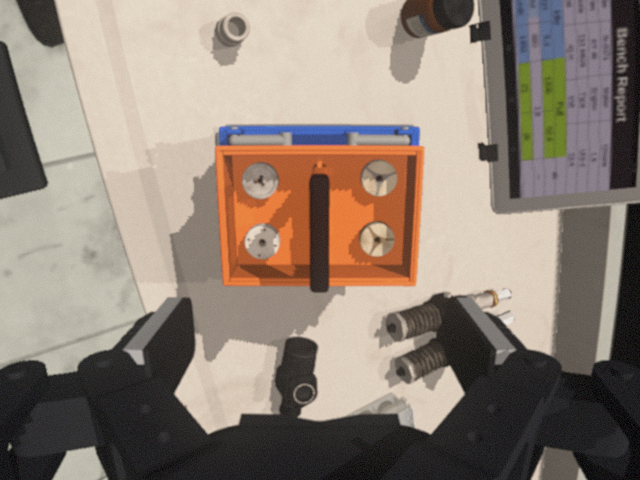

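View pics/s10.png

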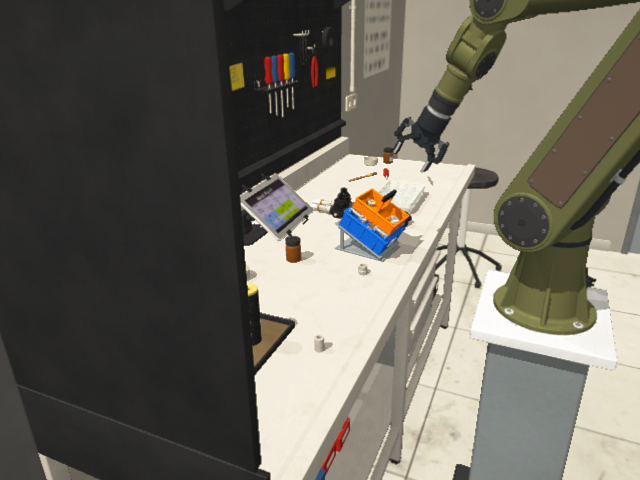

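The tray sits at x ≈ 0 mm and y ≈ +1 mm from the seat, with the grip top at 88 mm as expected. It is flat within 0.004 rad and square within 0.006 rad. w10 and s10 show the gripper clear and the bystanders in place.

```bash
python3 -c "
from h import *
print(sign_off(), state()['clock'])"
```

```text
the job is handed in; nothing more can be done
the job is handed in; nothing more can be done
```

The orange tray is seated on the two lowered bails with the gripper withdrawn, and I handed the job in at about 35 s of the 64 s allowed. `sign_off` gave no verdict.

**What I did:** I gripped and swung the front bail fully in. The rear bail I swung most of the way by grip and then pressed down with closed fingertips, and I pressed the front one again as a check. Then I lifted the tray by its grip, tilted it to the crate's slope, lowered it until it touched, and let go.

**Last checks:**
- **Bails:** the fingertip met both crossbars at the seat height. They measured at x = −25.9 and +25.6 mm (±26 mm expected).
- **Tray:** after release it was about 0 mm off in x and +1 mm in y. The grip top was at 88 mm as expected, flat within about 0.004 rad and square within 0.006 rad.
- **Setting down:** the wrist force rose by about 7 N at first contact (limit 60 N).
- **Bystanders:** those visible in the last wrist and side pictures looked unmoved. I did not measure their positions again.

No check failed. Depth readings of the tray's rim put it about 1.5 mm lower than the grip reading implied, which is within the cameras' accuracy.

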